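# Fit the idler pulley and lock it with its retaining clip

### The arm

A 6-joint arm with a two-finger parallel gripper is mounted at the origin on the work surface; the furniture and walls round the work are solid. World frame = base frame: x ahead of the robot, y to its left, z up, the work surface at z = 0. Lengths are in m, angles in rad, forces in N, time in s.
With the tool pointing down it reaches from about 0.2 to 0.875 m from the base axis. Payload 3.4 kg.
Tool frame: the origin (TCP) lies at the very end of the fingers, on their centre line; the grasp point (between the pads) lies 19 mm behind it; z points along the fingers, y is the line along which they close (so a half turn about z gives the same grasp; the last joint's range is limited). The gripper opens to 94 mm and grips with 3 to 60 N. Pads are 16 mm wide; open, the fingers measure 119 mm over their backs; the gripper's body (75 mm by 177 mm) begins 78 mm behind the grasp point.
Start: joints at [-1.452, 0.276, 1.505, -0, 1.361, -0.121], TCP at [0.137, -0.559, 0.205] pointing down, gripper open.
Joint ranges: [-2.89, 2.89], [-0.75, 2.08], [0.22, 2.7], [-1.18, 4.32], [0.11, 2.71], [-2.7, 2.7]. Speed limits (rad/s): [2.57, 2.57, 3.14, 3.14, 3.14, 3.14].

### API

Orientations are given as [roll, pitch, yaw] about the fixed x, y, z axes, in that order (R = Rz(yaw) Ry(pitch) Rx(roll)).
In Python, from station import env gives the robot as it stands.
- The arm moves only by the tool apply_moves, never from a script. Its arguments are lists of equal length, an entry for each row: "claw": the finger opening in mm, from 0 to 94; "slide": the shift along the tool's x, y, z in mm, a list of three; "spin": the turn about the tool's z in rad. In form: {"claw": [claw, ...], "slide": [[dx, dy, dz], ...], "spin": [spin, ...]}. A call has 1 to 8 rows; each row is the pose to reach, as a shift and turn from the pose commanded when the call began, along the tool's axes at that moment; what a row does not reach only later rows make up. A row lasts 1/10 s, in which the tool goes at most 50 mm and 8.59 degrees, less where a joint would pass 70% of its speed; a pose out of reach is approached as far as the arm can. A call with a gripper value outside its range is refused whole. The fingers move at their own pace and stop on an object; "grip_force" is the grip in N (left out, the last holds). Time passes only in rows, so rows that repeat a pose let the fingers close. It gives the time, the measured TCP pose, the force, the opening and the grip force at its end, in the units of the state.
- env.get_state(): the state, without advancing time (a new reading comes with each control period).
- env.snapshot(name): name is "side" or "top"; returns the picture (420x560x3 uint8, red, green, blue); there is no depth.
- env.get_calibration(name): a dict with "camera_matrix" (3x3 intrinsics, pixels), "k1" (the pictures are not rectified: a ray, as slopes to the right and down, at radius r is drawn at 1 + k1 r^2 times it, then the intrinsics apply), "world_from_camera" (4x4, takes a point from camera to world coordinates). Camera axes: x right, y up, looking along -z (the intrinsics and any distortion apply to the point x, -y, -z); pixel columns grow to the right and rows downward; lengths in m; the calibration is good to about 2 mm. A picture is of the moment at which its call begins. get_calibration takes no time and is no camera call.
- env.close_job(): hands the job in; it is judged then, once.
The state is a dict: "time_s": time; "joint_pos": joint angles; "qd": joint speeds; "tau": joint torques, N m; "ee_pos": TCP position; "tool_rot": TCP orientation; "ft_force": force on the tool from outside, world axes, zero at the start; "wrist_torque": the same for the moment, N m; "gripper_width": opening from 0.0 (shut) to 1.0 (fully open); "finger_force": force on a finger pad.
Only numpy, scipy, OpenCV 4.12 (cv2) and the standard library are available. Lean on these libraries where they do the work, as an engineer would, in place of code of your own. Each camera call takes 0.05 s, during which the arm holds its last target. There are 200 camera calls.

### The job

Slip the toothed pulley over the bare stub shaft of the idler plate so that it rests on its spring, and let it go; then take the black retaining clip by its tab, press the pulley down with it, find the shaft's groove by feel (each shaft is set to its own height) and push the clip in sideways, mouth first, until it snaps fully home, like the finished one beside it. Go gently: never press or push the clip or the pulley with more than about 20 N. Leave the bottles, dish, tub and loupe where they are.

Things in the scene. Friction and masses are not known exactly. Their poses are not given: they have to be found in the camera images.
- idler_plate: aluminium plate, 84 x 180 x 12 mm, bolted flat to the bench; origin under its centre, long side along its y. Two upright steel shafts stand on it, 48 mm either side of its centre: the one at +y is bare (the job); the one at -y is finished with pulley and clip (leave it alone), 83 mm high, its clip's tab pointing away from the bare shaft
- shaft_axis (a point): point on the bare shaft's axis, 24 mm above the bench. Shaft 16 mm thick, polished, with a domed tip (4 mm tall) 74 to 94 mm above the bench: it was set to suit the belt, at a height not told here. Its groove, 6.5 mm wide, 11 mm root diameter, lies 23 to 29.5 mm below the tip; so the underside of a seated clip lies 46 to 66 mm above the bench. The shaft does not move
- pulley: toothed aluminium pulley lying flat: 40 mm diameter over its flanges, 20 mm tall, about 80 g, bore 17 mm, upright; origin at the centre of its underside. On the shaft a coil spring with a washer holds its underside 48 mm above the bench (top at 68 mm, covering the groove); pushing it down takes 2 N at first and 0.35 N more per mm, solid after 23 mm
- clip: black C-shaped clip lying flat, 5 mm thick, 24 mm wide, 48 mm long, slippery, 18 g. Origin: underside, centre of the C; x points out of the mouth, z up. Grip tab behind: x -40 to -16 mm, 12 mm wide (y), 18 mm tall. Mouth 8.4 mm. Its limbs meet the plain shaft when the origin is 12 mm from the axis, the groove's root at 8.4 mm; then about 4 to 10 N snaps it over the root; it stops hard at 0 mm
- vial_1: small amber bottle with black cap, 27 mm across, 57 mm tall, standing among the work; a bystander, origin under its centre
- vial_2: small white bottle with green cap, 27 mm across, 57 mm tall; a bystander, origin under its centre
- screw_dish: round steel dish with screws, 96 mm across, 18 mm tall; a bystander, origin under its centre
- swab_tub: clear tub of swabs, 62 mm across, 86 mm tall; a bystander, origin under its centre
- loupe: black eye loupe, 43 mm across, 37 mm tall; a bystander, origin under its centre

How it is judged:
On the way, in this order (a step that is already met when the one before it is completed fails the run):
1. the pulley is on the bare shaft, resting on the spring and let go, with the clip not yet in the groove (horizontal distance between pulley and shaft_axis below 0.003 m and z of pulley in the frame of shaft_axis below 0.027 m and angle between pulley's own z axis and vertical below 0.1 rad and contact force between the fingers and pulley below 0.1 N and horizontal distance between clip and shaft_axis above 0.01 m), for 0.2 s.
2. the clip is snapped home in the groove above the pulley (horizontal distance between pulley and shaft_axis below 0.003 m and z of pulley in the frame of shaft_axis below 0.027 m and angle between each of pulley, clip's own z axis and vertical below 0.1 rad and horizontal distance between clip and shaft_axis below 0.002 m and z of clip in the frame of pulley between 0.018 and 0.0225 m), for 0.2 s.
At the end, for the whole second after the job is handed in: the clip lies level in the groove, its origin within 2 mm of the shaft's axis, right on top of the pulley (their origins 18 to 22.5 mm apart in height), and the pulley is upright on the shaft within 3 mm of its axis; both at rest (all of step 2 and linear speed of each of clip, pulley below 0.02 m/s); the robot touches nothing.
It fails at once if the clip is forced against the shaft or the plate (over 20 N) (contact force between clip and idler_plate above 20 N).
It fails at once if the clip is pressed on the pulley with more than 20 N (contact force between clip and pulley above 20 N).
It fails at once if the pulley is forced against the shaft or the plate (over 20 N) (contact force between pulley and idler_plate above 20 N).
It fails at once if a bottle, the dish, the tub or the loupe is shifted by more than 15 mm (distance of any of vial_1, vial_2, screw_dish, swab_tub, loupe from where it was at the start of the episode above 0.015 m).
It also fails if it takes over 72 s, if anything falls off the work surface, if the arm or the gripper's body presses on something with over 40 N, if the wrist force passes 120 N, or if a joint passes its speed limit or range.

## Working session

There is one attempt and no reset: what is moved stays moved. The work goes in short steps, Python scripts to look and compute and a tool call to move; the robot and the scene stay as the last step left them, time stands still between calls to the robot, and variables do not carry over. Pictures are saved under pics/ and viewed, at most 10 in all, crops included, and the job is handed in when it is done.

Besides the shell and the picture viewer there is one more tool, called as name(argument=value, ...), one argument or row to a line, values as JSON. apply_moves: Moves the arm, as the interface text tells. Its arguments: {"type":"object","properties":{"claw":{"type":"array"},"slide":{"type":"array"},"spin":{"type":"array"},"grip_force":{"type":"number"}},"required":["claw","slide","spin"]}

```bash
mkdir -p pics; ls
python3 - <<'E'
from station import env
import cv2,json,numpy as np
np.set_printoptions(precision=4,suppress=True)
for n in("top","side"):
    im=env.snapshot(n); cv2.imwrite(f"pics/{n}0.png",cv2.cvtColor(im,cv2.COLOR_RGB2BGR))
    c=env.get_calibration(n); print(n,c)
print(env.get_state())
E
```

```text
pics
top {'camera_matrix': array([[512.9856,   0.    , 273.8983],
       [  0.    , 512.9856, 217.408 ],
       [  0.    ,   0.    ,   1.    ]]), 'k1': -0.028025192491109113, 'world_from_camera': array([[-0.0129,  0.9946, -0.1034,  0.3789],
       [-0.9998, -0.0142, -0.0113,  0.055 ],
       [-0.0127,  0.1032,  0.9946,  1.1788],
       [ 0.    ,  0.    ,  0.    ,  1.    ]])}
side {'camera_matrix': array([[448.2107,   0.    , 286.478 ],
       [  0.    , 448.2107, 212.5659],
       [  0.    ,   0.    ,   1.    ]]), 'k1': 0.035325810628551724, 'world_from_camera': array([[-0.9973,  0.0228, -0.07  ,  0.4625],
       [-0.0704, -0.5729,  0.8166,  0.7646],
       [-0.0215,  0.8193,  0.5729,  0.5587],
       [ 0.    ,  0.    ,  0.    ,  1.    ]])}
{'time_s': 0.1, 'joint_pos': array([-1.452 ,  0.2765,  1.506 , -0.    ,  1.3607, -0.121 ]), 'qd': array([-0.0019,  0.0005, -0.0049,  0.0001, -0.0005, -0.0012]), 'tau': array([  0.0013, -40.5456, -23.7781,   0.0703,   0.0299,  -0.0001]), 'ee_pos': array([ 0.1365, -0.558 ,  0.2047]), 'tool_rot': array([-3.1399, -0.0002,  0.2398]), 'ft_force': array([-0.2825,  0.3823, -0.7759]), 'wrist_torque': array([-0.005 ,  0.0546, -0.0004]), 'finger_force': 0.0, 'gripper_width': 1.0015082509506488}
```

View pics/top0.png

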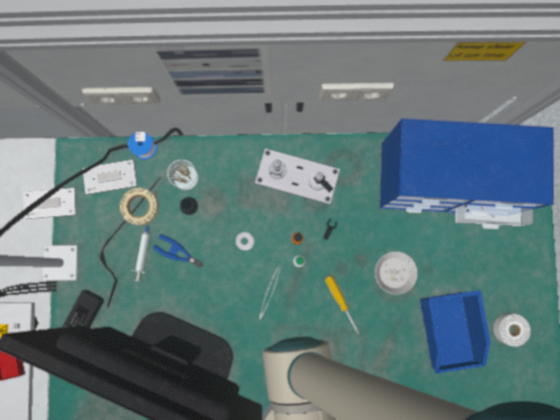

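View pics/side0.png

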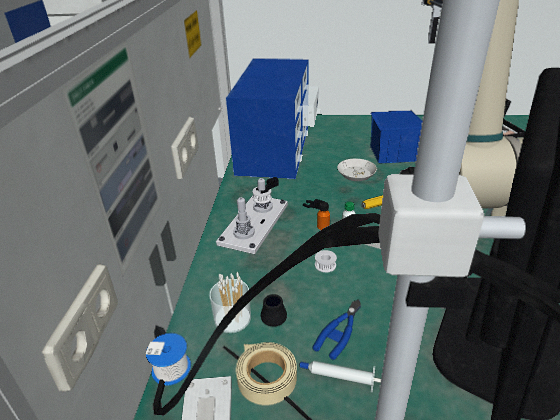

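The top view shows the plate at about (297,175), bare shaft (278,168), finished one (321,182), pulley (244,241), clip (330,228), vials (297,238) and (299,261), loupe (189,206), tub (182,175). The side view shows the bare shaft at (242,215), pulley (325,261), clip (315,203).

```bash
cat > h.py <<'E'
from station import env
import cv2,numpy as np
np.set_printoptions(precision=4,suppress=True)
def ray(n,uv):
    c=env.get_calibration(n);K=c["camera_matrix"];T=c["world_from_camera"]
    p=cv2.undistortPoints(np.array([[uv]],float),K,np.array([c["k1"],0,0,0,0.]))[0,0]
    return T[:3,3],T[:3,:3]@np.array([p[0],-p[1],-1])
def onz(n,uv,z):
    o,d=ray(n,uv);return o+d*(z-o[2])/d[2]
def pix(n,P):
    c=env.get_calibration(n);T=c["world_from_camera"]
    q=T[:3,:3].T@(np.array(P,float)-T[:3,3]);a=np.array([q[0],-q[1]])/-q[2]
    K=c["camera_matrix"];a=a*(1+c["k1"]*a@a);return K[:2,:2]@a+K[:2,2]
def two(uvt,uvs):
    (o1,d1),(o2,d2)=ray("top",uvt),ray("side",uvs)
    A=np.c_[d1,-d2];s=np.linalg.lstsq(A,o2-o1,rcond=None)[0]
    a,b=o1+s[0]*d1,o2+s[1]*d2;return (a+b)/2,np.linalg.norm(a-b)
def crop(im,x,y,w,h,s):return cv2.resize(cv2.cvtColor(im[y:y+h,x:x+w],cv2.COLOR_RGB2BGR),None,fx=s,fy=s,interpolation=cv2.INTER_CUBIC)
E
python3 - <<'E'
from h import *
t=cv2.cvtColor(cv2.imread("pics/top0.png"),cv2.COLOR_BGR2RGB);s=cv2.cvtColor(cv2.imread("pics/side0.png"),cv2.COLOR_BGR2RGB)
cv2.imwrite("pics/c1.png",np.vstack([crop(t,225,145,130,60,6)[:300],crop(t,225,205,130,48,6)[:290]]))
cv2.imwrite("pics/c2.png",crop(s,215,170,130,100,6))
def comps(mask,off,name):
    n,l,st,c=cv2.connectedComponentsWithStats(mask.astype(np.uint8))
    for i in range(1,n):
        if st[i,4]>25:print(name,st[i],c[i]+off)
R=t[145:270,225:355].astype(int);g=R.mean(2);hsv=cv2.cvtColor(t[145:270,225:355],cv2.COLOR_RGB2HSV)
comps((hsv[...,1]<60)&(g>100),(225,145),"light")
comps(g<45,(225,145),"dark")
E
```

```text
light [  13    3  117   69 4373] [289.7446 182.163 ]
light [ 0 51  4 13 30] [225.9333 201.4667]
light [ 10  86  20  20 293] [244.3345 240.7099]
light [ 67 110  14  14 104] [298.6827 261.7212]
```

View pics/c1.png

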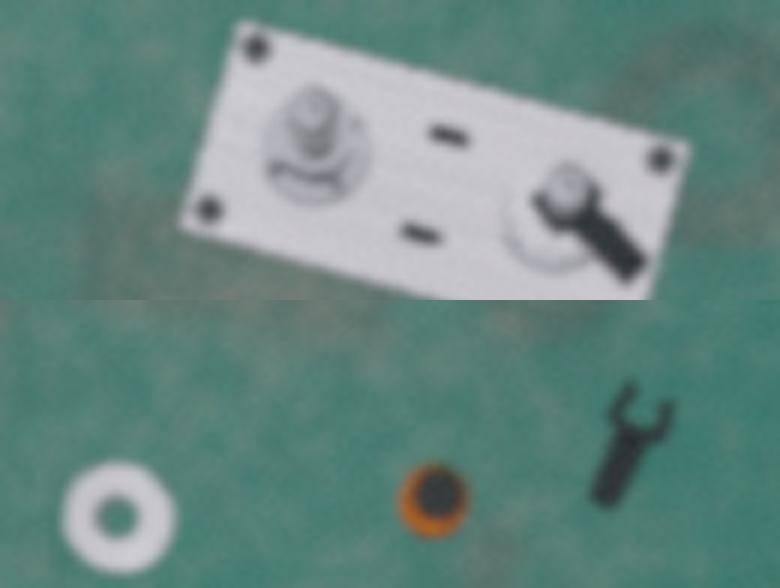

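View pics/c2.png

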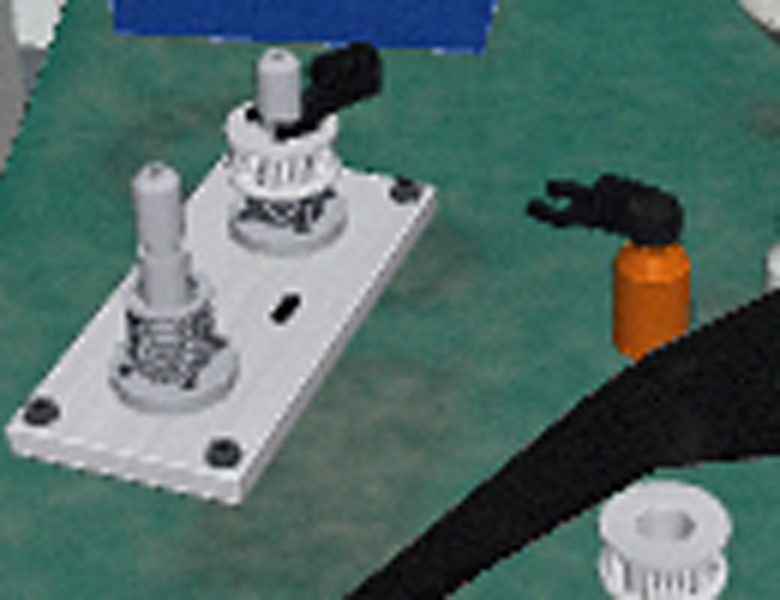

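The crops show the bare shaft's tip at about (277.5,161.5) top and (241,198.7) side, the plate corners (265.5,148.3), (340,169.2), (255.5,182.5) top, and the clip's mouth tips (330.3,219.2) and (336.3,222.5) with tab end near (325.8,238.3).

Run:
```python
from h import *
t=cv2.cvtColor(cv2.imread("pics/top0.png"),cv2.COLOR_BGR2RGB)
# plate corners via mask + minAreaRect of hull
hsv=cv2.cvtColor(t,cv2.COLOR_RGB2HSV);g=t.mean(2)
m=((hsv[...,1]<60)&(g>90)).astype(np.uint8);m[:147]=0;m[204:]=0;m[:,:250]=0;m[:,345:]=0
m=cv2.morphologyEx(m,cv2.MORPH_CLOSE,np.ones((5,5)))
n,l,st,c=cv2.connectedComponentsWithStats(m);i=1+np.argmax(st[1:,4])
cn=max(cv2.findContours((l==i).astype(np.uint8),0,1)[0],key=cv2.contourArea)
W=np.array([onz("top",p[0]+0.0,0.012)[:2] for p in cn],np.float32)
r=cv2.minAreaRect(W);b=cv2.boxPoints(r);print("plate",r,b)
T,res=two((277.5,161.5),(241,198.2));print("tip",T,res)
print("pulley",onz("top",(244.33,240.71),.020))
a,bq=onz("top",(330.3,219.2),.005),onz("top",(336.3,222.5),.005);e=onz("top",(325.8,238.3),.018)
print("clip",a,bq,e)
d=((g<75)&(hsv[...,2]<95)).astype(np.uint8);d[:214]=0;d[246:]=0;d[:,:318]=0;d[:,342:]=0
ys,xs=np.nonzero(d);print(len(xs),xs.mean(),ys.mean())
P=np.array([onz("top",(x,y),.010)[:2] for x,y in zip(xs,ys)]);mu=P.mean(0);w,v=np.linalg.eigh(np.cov(P.T));print(mu,v[:,1],np.sqrt(w), [((P-mu)@v[:,1]).min(),((P-mu)@v[:,1]).max()])
```

```text
plate ((0.5969855785369873, 0.013935618102550507), (0.21657219529151917, 0.1287439912557602), 89.16213989257812) [[ 0.531  -0.0934]
 [ 0.6598 -0.0953]
 [ 0.6629  0.1213]
 [ 0.5342  0.1232]]
tip [0.6108 0.058  0.0942] 0.0031730286462464084
pulley [0.4473 0.1358 0.02  ]
clip [ 0.4949 -0.0611  0.005 ] [ 0.4871 -0.0747  0.005 ] [ 0.4503 -0.0486  0.018 ]
101 328.91089108910893 229.72277227722773
[ 0.4703 -0.0569] [-0.8908  0.4543] [0.0052 0.0121] [np.float64(-0.0231051444993415), np.float64(0.022050583559139338)]
```

Run:
```python
from h import *
for z in(.1,.25,.4,.5):print(z,[onz("top",p,z)[:2] for p in((262,415),(200,350),(10,335),(150,350))])
print("side mon",[ [onz("side",p,z)[:2] for z in (0.,.2,.4)] for p in((440,290),(520,70),(540,440))])
C=[onz("top",p,.012)[:2] for p in((265.5,148.3),(340,169.2),(255.5,182.5))];print(C,np.linalg.norm(C[0]-C[1]),np.linalg.norm(C[0]-C[2]))
c=(C[1]+C[2])/2;v=(C[0]-C[1]);v/=np.linalg.norm(v);print("shaft",c+.048*v)
for n in("top","side"):
  s=np.r_[c+.048*v,0]
  for z in(.074,.084,.094):print(n,z,pix(n,s+[0,0,z]))
```

```text
0.1 [array([0.0858, 0.0969]), array([0.2176, 0.2237]), array([0.251, 0.624]), array([0.2184, 0.3277])]
0.25 [array([0.1265, 0.091 ]), array([0.24  , 0.2002]), array([0.2688, 0.5449]), array([0.2407, 0.2898])]
0.4 [array([0.1673, 0.0852]), array([0.2624, 0.1768]), array([0.2865, 0.4658]), array([0.2631, 0.2519])]
0.5 [array([0.1945, 0.0813]), array([0.2774, 0.1611]), array([0.2984, 0.413 ]), array([0.2779, 0.2266])]
side mon [[array([0.2504, 0.1896]), array([0.3263, 0.3954]), array([0.4022, 0.6013])], [array([-0.283 , -1.0018]), array([-0.0162, -0.3695]), array([0.2507, 0.2628])], [array([0.1841, 0.4435]), array([0.2837, 0.5584]), array([0.3834, 0.6734])]]
[array([0.6617, 0.0857]), array([ 0.6098, -0.0856]), array([0.5817, 0.1097])] 0.17904513600862493 0.08355367414172679
shaft [0.6096 0.058 ]
top 0.074 [277.6223 164.6847]
top 0.084 [277.5968 163.7383]
top 0.094 [277.5708 162.775 ]
side 0.074 [241.5982 206.8584]
side 0.084 [241.1858 202.5453]
side 0.094 [240.7675 198.1741]
```

apply_moves(
  claw=[70, 70, 70, 70, 70, 70, 70, 70],
  slide=[
    [466, -601, 0],
    [466, -601, 0],
    [466, -601, 0],
    [466, -601, 0],
    [466, -601, 0],
    [466, -601, 0],
    [466, -601, 0],
    [466, -601, 0],
  ],
  spin=[0.24, 0.24, 0.24, 0.24, 0.24, 0.24, 0.24, 0.24],
  grip_force=15,
)

```text
time_s: 0.9
ee_pos: [0.2997, -0.1913, 0.2054]
tool_rot: [3.142, -0.0, -0.001]
ft_force: [1.0, -0.6, 0.5]
gripper_width: 0.745
finger_force: 0.0
```

apply_moves(
  claw=[70, 70, 70, 70, 70, 70, 70, 70],
  slide=[
    [147, -327, 0],
    [147, -327, 0],
    [147, -327, 0],
    [147, -327, 0],
    [147, -327, 0],
    [147, -327, 0],
    [147, -327, 0],
    [147, -327, 80],
  ],
  spin=[0, 0, 0, 0, 0, 0, 0, 0],
)

```text
time_s: 1.7
ee_pos: [0.4534, 0.1366, 0.1602]
tool_rot: [-3.137, -0.017, 0.005]
ft_force: [0.8, -0.7, 0.6]
gripper_width: 0.746
finger_force: 0.0
```

apply_moves(
  claw=[70, 70, 70, 70],
  slide=[
    [0, 0, 40],
    [0, 0, 70],
    [0, 0, 70],
    [0, 0, 70],
  ],
  spin=[0, 0, 0, 0],
)

```text
time_s: 2.1
ee_pos: [0.4454, 0.1307, 0.0859]
tool_rot: [3.141, 0.001, -0.0]
ft_force: [0.0, 0.4, 1.2]
gripper_width: 0.744
finger_force: 0.0
```

Run:
```python
from h import *
t=env.snapshot("top");s=env.snapshot("side")
cv2.imwrite("pics/c3.png",np.hstack([crop(t,210,200,75,75,5),crop(s,285,205,75,75,5)]))
st=env.get_state();p=st["ee_pos"];print(p,st["ft_force"],pix("top",p),pix("side",p))
```

```text
[0.4469 0.1308 0.0874] [-0.3173 -0.2082 -0.0273] [244.4766 239.0122] [326.527  225.9252]
```

View pics/c3.png

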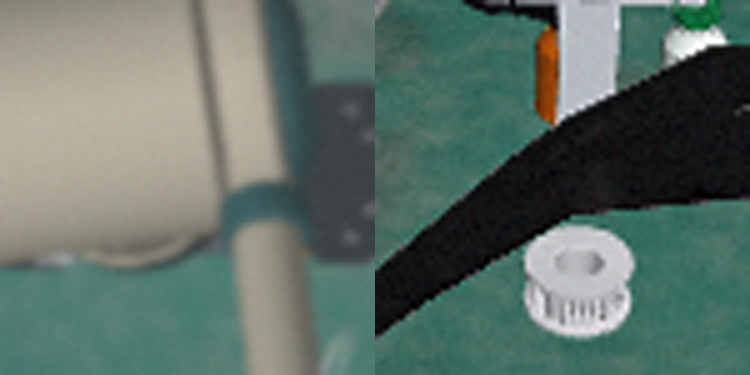

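The side crop shows the pulley's bore centre at about (326,257.4), with the gripper above it partly hidden by the cable; the wrist hides it from the top.

apply_moves(
  claw=[70, 70, 70, 70],
  slide=[
    [0, -5, 40],
    [0, -5, 70],
    [0, -5, 82],
    [0, -5, 82],
  ],
  spin=[0, 0, 0, 0],
)

```text
time_s: 2.6
ee_pos: [0.4455, 0.1355, 0.0038]
tool_rot: [3.141, 0.0, -0.001]
ft_force: [0.0, -0.3, 0.8]
gripper_width: 0.748
finger_force: 0.0
```

Run:
```python
from h import *
s=env.snapshot("side");print(onz("side",(326,257.4),.02))
cv2.imwrite("pics/c4.png",crop(s,275,180,100,100,6))
st=env.get_state();p=st["ee_pos"];print(p,st["ft_force"],pix("side",p))
```

```text
[0.4459 0.1366 0.02  ]
[0.4464 0.1357 0.0047] [ 0.305   0.004  -0.3131] [325.5189 263.3869]
```

View pics/c4.png

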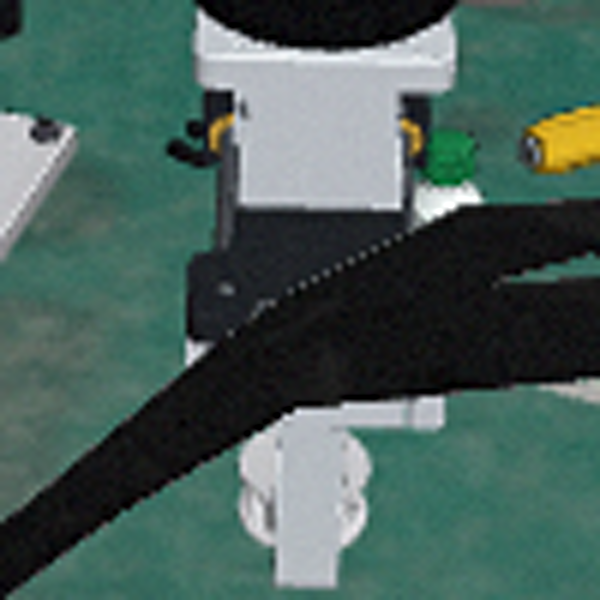

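The near finger (columns 275–338 of the crop) stands centred on the pulley (241–371). I close the gripper and lift.

apply_moves(
  claw=[34, 34, 34, 34, 34, 34, 34, 34],
  slide=[
    [0, 0, 0],
    [0, 0, 0],
    [0, 0, 0],
    [0, 0, 0],
    [0, 0, 0],
    [0, 0, -30],
    [0, 0, -60],
    [0, 0, -60],
  ],
  spin=[0, 0, 0, 0, 0, 0, 0, 0],
  grip_force=12,
)

```text
time_s: 3.45
ee_pos: [0.4482, 0.1362, 0.0667]
tool_rot: [-3.141, -0.007, -0.0]
ft_force: [1.1, 0.4, -0.9]
gripper_width: 0.417
finger_force: 12.0
```

apply_moves(
  claw=[34, 34, 34, 34, 34, 34, 34, 34],
  slide=[
    [0, 0, -50],
    [40, 20, -60],
    [80, 40, -60],
    [120, 60, -60],
    [150, 72, -60],
    [163, 78, -60],
    [163, 78, -55],
    [163, 78, -50],
  ],
  spin=[0, 0, 0, 0, 0, 0, 0, 0],
)

```text
time_s: 4.25
ee_pos: [0.6061, 0.0583, 0.1123]
tool_rot: [-3.141, 0.004, -0.0]
ft_force: [-0.6, 0.1, -1.4]
gripper_width: 0.42
finger_force: 12.0
```

Run:
```python
from h import *
s=env.snapshot("side");t=env.snapshot("top")
cv2.imwrite("pics/c5.png",np.hstack([crop(s,200,140,80,100,5),crop(t,240,130,80,100,5)]))
st=env.get_state();p=st["ee_pos"];print(p,st["ft_force"],pix("side",p),pix("side",p-[0,0,.0045]),pix("top",p))
```

```text
[0.6053 0.0586 0.1122] [-1.4505 -0.0249 -1.8412] [242.2128 190.27  ] [242.4001 192.2951] [277.2521 162.9822]
```

View pics/c5.png

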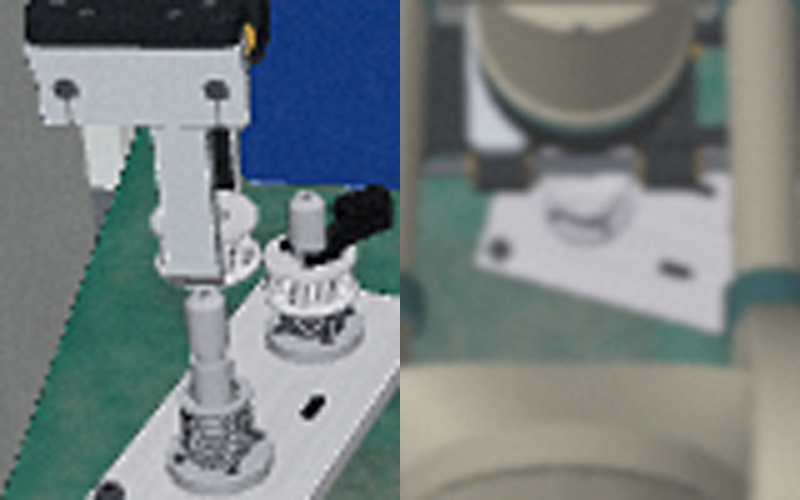

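The side crop shows the pulley's centre at column ≈241.3 just above the shaft tip (241.2, 198); the axis extended upward should be at ≈240.0, so it is about 2.5–3 mm short in x. I shift +x 3 mm, soften the grip and feel downward.

apply_moves(
  claw=[34, 34, 34, 34, 34, 34],
  slide=[
    [3, 0, 5],
    [3, 0, 10],
    [3, 0, 13],
    [3, 0, 15],
    [3, 0, 16],
    [3, 0, 16],
  ],
  spin=[0, 0, 0, 0, 0, 0],
  grip_force=6,
)

```text
time_s: 4.95
ee_pos: [0.6112, 0.0577, 0.0976]
tool_rot: [3.141, 0.0, -0.0]
ft_force: [0.0, 0.0, -0.7]
gripper_width: 0.419
finger_force: 6.0
```

```bash
cat >> h.py <<'E'
def avg(n=4):
    v=[]
    for _ in range(n):
        env.snapshot("side");s=env.get_state();v.append(np.r_[s["ee_pos"]*1000,s["ft_force"],s["wrist_torque"]*10,s["finger_force"],s["gripper_width"]*94,s["time_s"]])
    v=np.array(v);print(v.mean(0).round(2),"sd",v.std(0)[:6].round(2))
E
python3 -c "from h import *;avg(4)"
```

```text
[611.43  57.63  97.85   0.3   -0.18  -0.58   0.15   0.12  -0.17   6.
  39.38   5.08] sd [0.04 0.02 0.05 0.49 0.24 0.36]
```

apply_moves(
  claw=[34, 34, 34, 34],
  slide=[
    [0, 0, 1],
    [0, 0, 2],
    [0, 0, 3],
    [0, 0, 3],
  ],
  spin=[0, 0, 0, 0],
)

```text
time_s: 5.55
ee_pos: [0.6107, 0.058, 0.0948]
tool_rot: [-3.141, 0.001, -0.0]
ft_force: [-2.9, 1.3, 1.4]
gripper_width: 0.415
finger_force: 6.0
```

apply_moves(
  claw=[34, 34, 34],
  slide=[
    [0, 0, 1],
    [0, 0, 2],
    [0, 0, 2],
  ],
  spin=[0, 0, 0],
)

```text
time_s: 5.85
ee_pos: [0.6116, 0.0581, 0.0929]
tool_rot: [-3.141, -0.001, -0.0]
ft_force: [-1.2, 1.9, 3.6]
gripper_width: 0.416
finger_force: 6.0
```

```bash
python3 -c "from h import *;avg(4)"
```

```text
[611.57  58.09  92.88  -0.81   2.56   3.38   5.75   2.24  -0.27   6.
  39.43   5.98] sd [0.03 0.02 0.02 0.46 0.7  0.27]
```

apply_moves(
  claw=[34, 34, 34],
  slide=[
    [0, -1, 0],
    [-0.5, -1.5, 0],
    [-0.5, -1.5, 0],
  ],
  spin=[0, 0, 0],
)

```text
time_s: 6.35
ee_pos: [0.6108, 0.0586, 0.0922]
tool_rot: [3.14, 0.0, 0.0]
ft_force: [0.8, -0.3, -0.6]
gripper_width: 0.424
finger_force: 6.0
```

```bash
python3 -c "from h import *;avg(3)"
```

```text
[610.81  58.73  92.3   -0.19   0.56  -1.01   0.18  -0.07  -0.13   6.
  39.34   6.45] sd [0.01 0.06 0.05 0.34 0.35 0.6 ]
```

apply_moves(
  claw=[34, 34, 34],
  slide=[
    [0, 0, 1],
    [0, 0, 2],
    [0, 0, 2],
  ],
  spin=[0, 0, 0],
)

```text
time_s: 6.8
ee_pos: [0.6107, 0.0591, 0.0905]
tool_rot: [3.141, 0.0, -0.0]
ft_force: [-0.3, 0.1, -1.6]
gripper_width: 0.419
finger_force: 6.0
```

```bash
python3 -c "from h import *;avg(3)"
```

```text
[610.76  59.14  90.63   0.18  -0.26  -0.81   0.22  -0.07   0.02   6.
  39.44   6.9 ] sd [0.04 0.01 0.06 0.3  0.42 0.31]
```

apply_moves(
  claw=[34, 34, 34, 34],
  slide=[
    [0, 0, 1.5],
    [0, 0, 3],
    [0, 0, 4],
    [0, 0, 4],
  ],
  spin=[0, 0, 0, 0],
)

```text
time_s: 7.35
ee_pos: [0.6105, 0.0592, 0.0864]
tool_rot: [3.141, 0.001, -0.0]
ft_force: [-1.0, 0.3, -1.2]
gripper_width: 0.423
finger_force: 6.0
```

```bash
python3 -c "from h import *;avg(3)"
```

```text
[610.54  59.14  86.54  -0.22  -0.23  -1.26  -0.33   1.51  -0.12   6.
  39.35   7.45] sd [0.   0.01 0.04 0.41 0.08 0.22]
```

apply_moves(
  claw=[34, 34, 34, 34, 34, 34, 34, 34],
  slide=[
    [0, 0, 3],
    [0, 0, 6],
    [0, 0, 9],
    [0, 0, 12],
    [0, 0, 15],
    [0, 0, 18],
    [0, 0, 21],
    [0, 0, 23],
  ],
  spin=[0, 0, 0, 0, 0, 0, 0, 0],
)

```text
time_s: 8.3
ee_pos: [0.6101, 0.0591, 0.0632]
tool_rot: [3.141, 0.002, -0.0]
ft_force: [-6.3, -1.2, 2.6]
gripper_width: 0.421
finger_force: 6.0
```

```bash
python3 -c "from h import *;avg(3)"
```

```text
[610.12  59.04  62.84  -4.3   -1.68  -1.49  -3.01   7.42   0.1    6.
  39.41   8.4 ] sd [0.01 0.   0.   0.96 0.16 0.75]
```

apply_moves(
  claw=[34, 34, 34, 34, 34, 34],
  slide=[
    [-0.8, 0.3, 0],
    [-1, 0.4, 2],
    [-1, 0.4, 4],
    [-1, 0.4, 6],
    [-1, 0.4, 8],
    [-1, 0.4, 8],
  ],
  spin=[0, 0, 0, 0, 0, 0],
)

```text
time_s: 9.05
ee_pos: [0.6102, 0.0589, 0.0554]
tool_rot: [-3.141, -0.001, -0.0]
ft_force: [-2.2, -0.8, -1.9]
gripper_width: 0.423
finger_force: 6.0
```

```bash
python3 -c "from h import *;avg(3)"
```

```text
[610.13  58.92  55.44  -1.52   0.01  -1.96  -0.32   4.01   0.26   6.
  39.22   9.15] sd [0.01 0.   0.03 0.38 0.72 0.3 ]
```

apply_moves(
  claw=[34, 34, 60, 60, 60, 60, 60, 60],
  slide=[
    [-0.3, 0, 1.5],
    [-0.3, 0, 2],
    [-0.3, 0, 2],
    [-0.3, 0, 2],
    [-0.3, 0, 2],
    [-0.3, 0, 2],
    [-0.3, 0, -20],
    [-0.3, 0, -70],
  ],
  spin=[0, 0, 0, 0, 0, 0, 0, 0],
)

```text
time_s: 10.0
ee_pos: [0.6062, 0.0588, 0.1223]
tool_rot: [-3.142, 0.01, -0.0]
ft_force: [0.9, 0.5, -0.8]
gripper_width: 0.638
finger_force: 0.0
```

Run:
```python
from h import *
s=env.snapshot("side");cv2.imwrite("pics/c6.png",crop(s,200,140,140,100,5));avg(2)
```

```text
[613.43  58.78 130.89  -0.24   0.45  -0.6    0.37  -0.37   0.03   0.
  59.89  10.12] sd [0.94 0.   1.39 0.36 0.2  0.44]
```

View pics/c6.png

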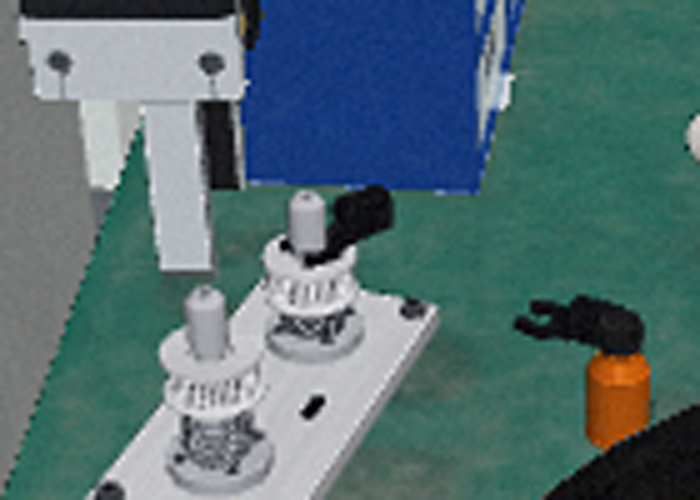

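The pulley is seated on its spring, centred round the bare shaft (crop (207,375)), and released. Next I touch the shaft tip with closed fingers to get its height.

apply_moves(
  claw=[0, 0, 0, 0, 0, 0, 0, 0],
  slide=[
    [0, 0, 0],
    [0, 0, 0],
    [0, 0, 0],
    [0, 0, 0],
    [0, 0, 10],
    [0, 0, 20],
    [0, 0, 24],
    [0, 0, 24],
  ],
  spin=[0, 0, 0, 0, 0, 0, 0, 0],
)

```text
time_s: 10.95
ee_pos: [0.6086, 0.0588, 0.1002]
tool_rot: [3.142, 0.003, -0.0]
ft_force: [-2.0, 0.3, 0.6]
gripper_width: 0.016
finger_force: 0.0
```

```bash
python3 -c "from h import *;avg(2)"
```

```text
[609.31  58.77 101.23  -0.05  -0.12  -0.27  -0.38   0.12   0.19   0.
   0.75  11.02] sd [0.21 0.01 0.26 0.44 0.16 0.38]
```

apply_moves(
  claw=[0, 0, 0, 0, 0],
  slide=[
    [0, 0, 2],
    [0, 0, 4],
    [0, 0, 5.5],
    [0, 0, 6.5],
    [0, 0, 6.5],
  ],
  spin=[0, 0, 0, 0, 0],
)

```text
time_s: 11.55
ee_pos: [0.6094, 0.0588, 0.0951]
tool_rot: [3.141, 0.0, -0.0]
ft_force: [-0.1, 0.6, -0.3]
gripper_width: 0.007
finger_force: 0.0
```

apply_moves(
  claw=[0, 0],
  slide=[
    [0, 0, 0.7],
    [0, 0, 0.7],
  ],
  spin=[0, 0],
)

```text
time_s: 11.75
ee_pos: [0.6095, 0.0588, 0.0945]
tool_rot: [3.141, 0.0, -0.0]
ft_force: [0.4, 0.0, 0.0]
gripper_width: 0.002
finger_force: 0.0
```

apply_moves(
  claw=[0, 0],
  slide=[
    [0, 0, 0.7],
    [0, 0, 0.7],
  ],
  spin=[0, 0],
)

```text
time_s: 11.95
ee_pos: [0.6096, 0.0588, 0.0942]
tool_rot: [3.142, -0.0, -0.0]
ft_force: [0.2, 0.6, 2.1]
gripper_width: 0.006
finger_force: 1.0
```

apply_moves(
  claw=[0, 0],
  slide=[
    [0, 0, 0.5],
    [0, 0, 0.5],
  ],
  spin=[0, 0],
)

```text
time_s: 12.15
ee_pos: [0.6097, 0.0588, 0.0941]
tool_rot: [3.141, -0.001, -0.0]
ft_force: [-0.4, 0.5, 4.6]
gripper_width: 0.001
finger_force: 2.4
```

```bash
python3 -c "from h import *;avg(2)"
```

```text
[609.66  58.78  94.11  -1.26   0.22   5.15   0.33   2.74   0.1    2.66
   0.51  12.22] sd [0.01 0.01 0.02 0.55 0.14 0.13]
```

apply_moves(
  claw=[0, 40, 40, 40, 40, 40, 40, 40],
  slide=[
    [0, 0, -36],
    [-35, 26, -45],
    [-75, 56, -45],
    [-110, 83, -40],
    [-140, 105, -20],
    [-148, 112, 10],
    [-148, 112, 35],
    [-148, 112, 35],
  ],
  spin=[0, 0.15, 0.3, 0.455, 0.455, 0.455, 0.455, 0.455],
  grip_force=60,
)

```text
time_s: 13.05
ee_pos: [0.4583, -0.0528, 0.0558]
tool_rot: [3.14, 0.006, -0.456]
ft_force: [0.4, 0.7, -0.7]
gripper_width: 0.426
finger_force: 0.0
```

Run:
```python
from h import *
s=env.snapshot("side");cv2.imwrite("pics/c7.png",crop(s,270,140,110,100,6));avg(3)
st=env.get_state();p=st["ee_pos"];print(st["tool_rot"],pix("side",p))
```

```text
[462.43 -53.31  58.98   0.13   0.01  -0.06   0.45  -0.11   0.06   0.
  40.06  13.2 ] sd [0.52 0.04 0.41 0.52 0.45 0.56]
[-3.1412 -0.0025 -0.4547] [318.3608 184.6108]
```

View pics/c7.png

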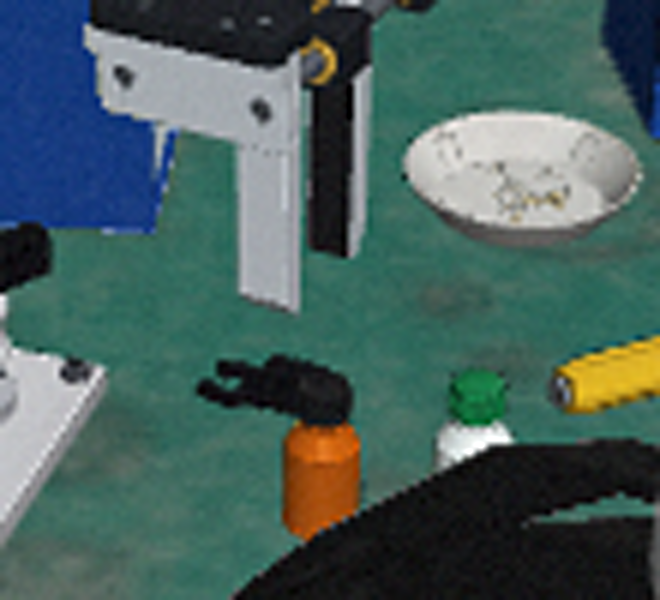

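The side view shows the open fingers above the clip, whose mouth tips lie at about (304.2,205) and (306.3,202); its tab runs back to behind the amber vial's black cap.

Run:
```python
from h import *
a,b=onz("side",(303.3,204.8),.0025),onz("side",(306.,201.8),.0025);print(a,b,(a+b)/2)
for P in((.4495,-.0472,.018),(.4857,-.065,.005)):print(pix("side",P),pix("top",P))
print(pix("side",(.4937,-.069,.0025)))
```

```text
[ 0.4953 -0.0597  0.0025] [ 0.4897 -0.0719  0.0025] [ 0.4925 -0.0658  0.0025]
[324.1815 202.5403] [325.1909 238.6801]
[307.6955 202.6226] [332.0932 223.1718]
[304.1634 202.4848]
```

apply_moves(
  claw=[40, 40, 40, 40, 40, 40],
  slide=[
    [-0.5, -0.5, 20],
    [-0.5, -0.5, 40],
    [-0.5, -0.5, 52],
    [-0.5, -0.5, 56],
    [-0.5, -0.5, 57],
    [-0.5, -0.5, 57],
  ],
  spin=[0, 0, 0, 0, 0, 0],
)

```text
time_s: 13.85
ee_pos: [0.4622, -0.0526, 0.0021]
tool_rot: [-3.141, -0.002, -0.455]
ft_force: [-0.3, -0.1, 0.7]
gripper_width: 0.427
finger_force: 0.0
```

```bash
python3 -c "from h import *;avg(2)"
```

```text
[462.18 -52.66   2.17   0.73  -0.17  -0.68   0.39   0.07   0.28   0.
  39.99  13.92] sd [0.04 0.01 0.   0.15 0.6  0.38]
```

apply_moves(
  claw=[5, 5, 5, 5, 5, 5],
  slide=[
    [0, 0, 0.4],
    [0, 0, 0.4],
    [0, 0, 0.4],
    [0, 0, 0.4],
    [0, 0, 0.4],
    [0, 0, 0.4],
  ],
  spin=[0, 0, 0, 0, 0, 0],
  grip_force=60,
)

```text
time_s: 14.55
ee_pos: [0.4613, -0.0526, 0.001]
tool_rot: [3.141, -0.0, -0.455]
ft_force: [-0.7, -0.8, 1.0]
gripper_width: 0.121
finger_force: 60.0
```

```bash
python3 -c "from h import *;avg(2)"
```

```text
[461.27 -52.6    1.03  -0.38  -0.61   2.48  -0.03   0.79   0.1   60.
  11.39  14.62] sd [0.01 0.   0.01 0.15 0.64 0.2 ]
```

apply_moves(
  claw=[5, 5, 5, 5, 5, 5, 5, 5],
  slide=[
    [0, 0, -40],
    [0, 0, -80],
    [5, -20, -110],
    [15, -55, -110],
    [27, -90, -110],
    [37, -122, -110],
    [44, -146, -105],
    [44, -146, -100],
  ],
  spin=[0, 0, -0.1, -0.2, -0.3, -0.4, -0.455, -0.455],
)

```text
time_s: 15.45
ee_pos: [0.5673, 0.0614, 0.1005]
tool_rot: [-3.141, -0.002, 0.003]
ft_force: [-0.3, -1.1, -0.9]
gripper_width: 0.122
finger_force: 60.0
```

```bash
python3 -c "
from h import *;avg(4);print(env.get_state()['tool_rot'])"
```

```text
[563.85  59.26  99.82   0.03  -0.05  -0.46  -0.03  -0.07  -0.33  60.
  11.3   15.58] sd [0.47 0.57 0.44 0.21 0.26 0.54]
[ 3.1411  0.002  -0.0011]
```

apply_moves(
  claw=[5, 5, 5, 5, 5, 5],
  slide=[
    [0, 0, 10],
    [0, 0, 20],
    [0, 0, 27],
    [0, 0, 29.5],
    [0, 0, 29.5],
    [0, 0, 29.5],
  ],
  spin=[0, 0, 0, 0, 0, 0],
)

```text
time_s: 16.25
ee_pos: [0.5651, 0.0592, 0.0715]
tool_rot: [3.141, -0.0, -0.0]
ft_force: [-0.3, 0.0, 0.1]
gripper_width: 0.124
finger_force: 60.0
```

```bash
python3 -c "
from h import *;avg(3);print(env.get_state()['tool_rot'])"
```

```text
[565.31  59.25  71.74   0.09  -0.01   0.19   0.64   0.29   0.11  60.
  11.4   16.35] sd [0.01 0.03 0.04 0.24 0.53 0.28]
[ 3.1415 -0.0008 -0.0002]
```

apply_moves(
  claw=[5, 5, 5, 5, 5],
  slide=[
    [1, 0.3, 0],
    [2, 0.3, 0],
    [3, 0.3, 0],
    [4, 0.3, 0],
    [4, 0.3, 0],
  ],
  spin=[0, 0, 0, 0, 0],
)

```text
time_s: 16.9
ee_pos: [0.5692, 0.059, 0.0714]
tool_rot: [3.142, -0.0, -0.0]
ft_force: [0.0, -0.4, -0.3]
gripper_width: 0.12
finger_force: 60.0
```

apply_moves(
  claw=[5, 5],
  slide=[
    [0.8, 0, 0],
    [0.8, 0, 0],
  ],
  spin=[0, 0],
)

```text
time_s: 17.1
ee_pos: [0.5699, 0.059, 0.0714]
tool_rot: [3.142, -0.0, -0.0]
ft_force: [-0.3, -0.6, 0.1]
gripper_width: 0.123
finger_force: 60.0
```

apply_moves(
  claw=[5, 5],
  slide=[
    [0.8, 0, 0],
    [0.8, 0, 0],
  ],
  spin=[0, 0],
)

```text
time_s: 17.3
ee_pos: [0.5703, 0.0589, 0.0713]
tool_rot: [3.141, 0.001, -0.0]
ft_force: [-0.1, -0.1, -0.2]
gripper_width: 0.12
finger_force: 60.0
```

apply_moves(
  claw=[5, 5],
  slide=[
    [0.8, 0, 0],
    [0.8, 0, 0],
  ],
  spin=[0, 0],
)

```text
time_s: 17.5
ee_pos: [0.5705, 0.0589, 0.0711]
tool_rot: [3.141, 0.002, -0.0]
ft_force: [-2.4, -0.6, -0.6]
gripper_width: 0.123
finger_force: 60.0
```

```bash
python3 -c "
from h import *;avg(2)"
```

```text
[570.5   58.9   71.13  -2.11   0.19  -0.37  -0.63   4.29  -0.26  60.
  11.28  17.58] sd [0.01 0.01 0.   0.09 0.24 0.01]
```

apply_moves(
  claw=[5, 5, 5, 5],
  slide=[
    [0, 0, 1],
    [0, 0, 2],
    [0, 0, 3],
    [0, 0, 3],
  ],
  spin=[0, 0, 0, 0],
)

```text
time_s: 18.0
ee_pos: [0.5709, 0.059, 0.0683]
tool_rot: [3.142, 0.001, -0.0]
ft_force: [-3.0, -1.3, 0.9]
gripper_width: 0.125
finger_force: 60.0
```

apply_moves(
  claw=[5, 5],
  slide=[
    [0, 0, 0.7],
    [0, 0, 0.7],
  ],
  spin=[0, 0],
)

```text
time_s: 18.2
ee_pos: [0.5712, 0.059, 0.0677]
tool_rot: [3.142, 0.0, -0.0]
ft_force: [-3.0, -1.1, 1.2]
gripper_width: 0.121
finger_force: 60.0
```

apply_moves(
  claw=[5, 5],
  slide=[
    [0, 0, 0.7],
    [0, 0, 0.7],
  ],
  spin=[0, 0],
)

```text
time_s: 18.4
ee_pos: [0.5727, 0.0591, 0.0671]
tool_rot: [-3.141, -0.003, -0.0]
ft_force: [-0.7, -0.3, -1.0]
gripper_width: 0.124
finger_force: 60.0
```

```bash
python3 -c "
from h import *;avg(2);print(env.get_state()['tool_rot'])"
```

```text
[572.66  59.09  67.07   0.08   0.37  -0.75   1.01   0.13  -0.44  60.
  11.41  18.48] sd [0.01 0.01 0.02 0.47 0.32 0.04]
[-3.1414 -0.0025 -0.0003]
```

apply_moves(
  claw=[5, 5, 5, 5],
  slide=[
    [0, 0, 0.6],
    [0.7, 0, 0.6],
    [1.4, 0, 0.6],
    [1.4, 0, 0.6],
  ],
  spin=[0, 0, 0, 0],
)

```text
time_s: 18.9
ee_pos: [0.5732, 0.0589, 0.0667]
tool_rot: [3.141, -0.001, -0.0]
ft_force: [-0.5, 0.3, 2.5]
gripper_width: 0.123
finger_force: 60.0
```

```bash
python3 -c "
from h import *;avg(2);print(env.get_state()['tool_rot'])"
```

```text
[573.16  58.94  66.67  -0.43  -0.27   2.44   0.2    0.44   0.12  60.
  11.64  18.98] sd [0.01 0.01 0.   0.08 0.03 0.52]
[ 3.1415 -0.0009 -0.0002]
```

apply_moves(
  claw=[5, 5, 5],
  slide=[
    [0.6, 0, 0],
    [1.2, 0, 0],
    [1.2, 0, 0],
  ],
  spin=[0, 0, 0],
)

```text
time_s: 19.3
ee_pos: [0.5739, 0.0589, 0.0664]
tool_rot: [3.141, 0.0, -0.0]
ft_force: [-0.4, 0.5, 2.5]
gripper_width: 0.124
finger_force: 60.0
```

apply_moves(
  claw=[5, 5],
  slide=[
    [0.7, 0, 0],
    [0.7, 0, 0],
  ],
  spin=[0, 0],
)

```text
time_s: 19.5
ee_pos: [0.5741, 0.0589, 0.0662]
tool_rot: [3.141, 0.001, -0.0]
ft_force: [-1.4, -1.2, 2.6]
gripper_width: 0.122
finger_force: 60.0
```

```bash
python3 -c "
from h import *;avg(2);print(env.get_state()['tool_rot'])"
```

```text
[574.12  58.89  66.26  -2.37  -0.46   2.68  -0.24   3.86  -0.46  60.
  11.5   19.58] sd [0.   0.   0.01 0.22 0.57 0.1 ]
[ 3.1414  0.0011 -0.0002]
```

apply_moves(
  claw=[5, 5],
  slide=[
    [0.8, 0, 0],
    [0.8, 0, 0],
  ],
  spin=[0, 0],
)

```text
time_s: 19.8
ee_pos: [0.5745, 0.0589, 0.0661]
tool_rot: [3.141, 0.002, -0.0]
ft_force: [-2.7, 0.4, 2.4]
gripper_width: 0.121
finger_force: 60.0
```

apply_moves(
  claw=[5, 5],
  slide=[
    [0.8, 0, 0],
    [0.8, 0, 0],
  ],
  spin=[0, 0],
)

```text
time_s: 20.0
ee_pos: [0.5752, 0.0589, 0.0661]
tool_rot: [3.141, 0.002, -0.0]
ft_force: [-4.5, -0.2, 3.2]
gripper_width: 0.122
finger_force: 60.0
```

apply_moves(
  claw=[5, 5],
  slide=[
    [0.8, 0, 0],
    [0.8, 0, 0],
  ],
  spin=[0, 0],
)

```text
time_s: 20.2
ee_pos: [0.5768, 0.0589, 0.0663]
tool_rot: [3.141, 0.001, -0.0]
ft_force: [-3.7, 0.1, 1.5]
gripper_width: 0.125
finger_force: 60.0
```

apply_moves(
  claw=[5, 5, 5],
  slide=[
    [0.7, 0, 0],
    [1.4, 0, 0],
    [1.4, 0, 0],
  ],
  spin=[0, 0, 0],
)

```text
time_s: 20.5
ee_pos: [0.5812, 0.0589, 0.0669]
tool_rot: [3.142, -0.005, -0.0]
ft_force: [1.6, -0.0, -1.1]
gripper_width: 0.12
finger_force: 60.0
```

apply_moves(
  claw=[5, 5, 5],
  slide=[
    [0.7, 0, 0],
    [1.4, 0, 0],
    [1.4, 0, 0],
  ],
  spin=[0, 0, 0],
)

```text
time_s: 20.8
ee_pos: [0.5812, 0.0589, 0.0669]
tool_rot: [3.141, -0.003, -0.0]
ft_force: [2.2, -0.0, 1.0]
gripper_width: 0.124
finger_force: 60.0
```

```bash
python3 -c "
from h import *;avg(2);print(env.get_state()['tool_rot'])"
```

```text
[581.15  58.93  66.85   2.54  -1.1    1.18  -0.88  -5.42  -0.16  60.
  11.37  20.88] sd [0.02 0.01 0.   0.02 0.04 0.33]
[ 3.1414 -0.0027 -0.0002]
```

apply_moves(
  claw=[5, 5, 5],
  slide=[
    [0.7, 0, 0],
    [1.4, 0, 0],
    [1.4, 0, 0],
  ],
  spin=[0, 0, 0],
)

```text
time_s: 21.2
ee_pos: [0.5812, 0.0589, 0.0666]
tool_rot: [3.141, 0.0, -0.0]
ft_force: [1.2, -0.2, 2.6]
gripper_width: 0.12
finger_force: 60.0
```

apply_moves(
  claw=[5, 5, 5],
  slide=[
    [0.7, 0, 0],
    [1, 0, 0],
    [1, 0, 0],
  ],
  spin=[0, 0, 0],
)

```text
time_s: 21.5
ee_pos: [0.5817, 0.059, 0.0663]
tool_rot: [3.141, 0.001, -0.0]
ft_force: [-0.5, -0.6, 2.8]
gripper_width: 0.12
finger_force: 60.0
```

```bash
python3 -c "
from h import *;avg(2);print(env.get_state()['tool_rot'])"
```

```text
[581.68  58.95  66.27  -0.59  -1.07   2.21  -1.39  -0.1   -0.15  60.
  11.69  21.58] sd [0.01 0.01 0.02 0.05 0.31 0.19]
[ 3.1415  0.0012 -0.0001]
```

apply_moves(
  claw=[5, 5, 5],
  slide=[
    [0.6, 0, 0],
    [1.2, 0, 0],
    [1.2, 0, 0],
  ],
  spin=[0, 0, 0],
)

```text
time_s: 21.9
ee_pos: [0.5825, 0.0591, 0.0661]
tool_rot: [-3.142, 0.002, -0.0]
ft_force: [-2.1, 0.6, 2.4]
gripper_width: 0.126
finger_force: 60.0
```

apply_moves(
  claw=[5, 5, 5],
  slide=[
    [0.6, 0, 0],
    [1, 0, 0],
    [1, 0, 0],
  ],
  spin=[0, 0, 0],
)

```text
time_s: 22.2
ee_pos: [0.5826, 0.0591, 0.066]
tool_rot: [-3.142, 0.004, -0.0]
ft_force: [-4.7, -0.7, 2.0]
gripper_width: 0.122
finger_force: 60.0
```

```bash
python3 -c "
from h import *;avg(2);print(env.get_state()['tool_rot'])"
```

```text
[582.64  59.09  65.95  -5.12   0.13   3.15  -0.5    9.69   0.04  60.
  11.56  22.28] sd [0.01 0.01 0.01 0.07 0.19 0.75]
[-3.1415  0.0037 -0.0002]
```

apply_moves(
  claw=[5, 5, 30, 30, 30, 30],
  slide=[
    [-0.8, 0, 0],
    [-1, 0, -0.3],
    [-1, 0, -0.3],
    [-1, 0, -0.3],
    [-1, 0, -0.3],
    [-1, 0, -0.3],
  ],
  spin=[0, 0, 0, 0, 0, 0],
)

```text
time_s: 22.9
ee_pos: [0.5844, 0.0589, 0.0669]
tool_rot: [3.142, -0.002, -0.0]
ft_force: [-0.1, 0.1, 0.6]
gripper_width: 0.317
finger_force: 0.0
```

apply_moves(
  claw=[30, 30, 30, 30, 30, 30, 30, 30],
  slide=[
    [-1, 0, -8],
    [-2, 0, -25],
    [-10, 0, -70],
    [-60, 0, -90],
    [-110, 0, -90],
    [-150, 0, -90],
    [-150, 0, -90],
    [-150, 0, -90],
  ],
  spin=[0, 0, 0, 0, 0, 0, 0, 0],
)

```text
time_s: 23.7
ee_pos: [0.4336, 0.059, 0.1578]
tool_rot: [3.141, -0.003, -0.0]
ft_force: [0.5, 0.0, -0.4]
gripper_width: 0.319
finger_force: 0.0
```

Run:
```python
from h import *
s=env.snapshot("side");t=env.snapshot("top");cv2.imwrite("pics/c8.png",np.hstack([crop(s,215,160,80,100,5),crop(t,250,140,80,100,5)]));avg(1)
```

```text
[435.42  58.89 157.2    0.43  -0.5   -0.81   0.01  -0.14  -0.05   0.
  29.62  23.85] sd [0. 0. 0. 0. 0. 0.]
```

View pics/c8.png

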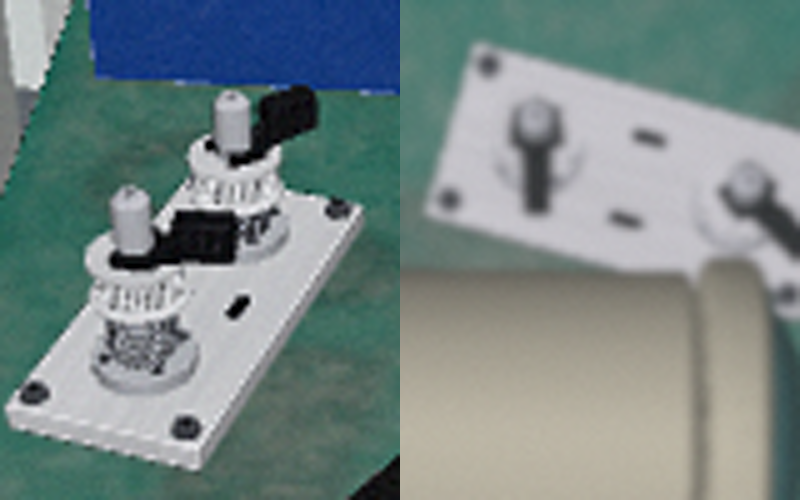

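The last picture shows the clip flat on the pulley around the bare shaft. In the top view its C encloses the shaft at crop (537,118), and its tab runs down to (537,213). It looks like the finished one, and the travel from first shaft contact to the hard stop was 12 mm, as specified.

```bash
python3 -c "
from station import env;print(env.close_job())"
```

```text
the job is handed in; nothing more can be done
None
```

The pulley is on the bare shaft's spring and the clip is snapped home in its groove. I handed the job in after about 24 s; it returned no verdict, and no force reading passed about 7 N.

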